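# Torque down the cap of a digestion vessel

### The job

Tighten the digestion vessel that carries the blue-handled breakaway torque wrench: turn the handle clockwise, seen from above, until the cap is fully home and the wrench gives at its breakaway joint. Let the joint bend about 20 degrees (anything from 10 to 30 degrees will do), never close to its end stop at 45 degrees, and then take the gripper away. Leave the red-handled wrench alone.

Things in the scene. Friction and masses are not known exactly. Their poses are not given: they have to be found in the camera images.
- blue_vessel: The vessel to tighten, fixed to the bench: a white plastic vessel 60 mm in diameter in a 110 x 110 x 18 mm steel clamp base, with a white cap on top and a steel ring wrench already on the cap. Origin on the bench top, on the vertical axis of the vessel and cap (the axis about which cap and wrench turn); z up. With joint blue_nut at 0 the wrench points along this body's -x. The top of the wrench ring is 118 mm and the little stem on the cap 135 mm above the bench.
- blue_grip (a point): Middle of the blue handle: a level bar 110 mm long, 24 mm wide and 26 mm high, centred 111 mm above the bench with free space under it. This point lies 175 mm from the vessel axis while the wrench is straight, which it is at the start. The wrench's breakaway pivot (vertical, with a brass pin) lies on the line from the vessel axis to this point, 60 mm from the vessel axis and so 115 mm from this point. This point's x axis runs along the handle towards the pivot.
- blue_nut (a joint): Angle of the cap, which turns with the wrench's ring and short steel arm (rad). Clockwise seen from above is positive. 0.1 to 0.45 at the start; 0.7 is fully home, a hard stop. It turns easily (about 2 N at the handle) and stays where it is left.
- blue_break (a joint): Bend of the breakaway joint between the short steel arm and the handle (rad). Clockwise seen from above is positive. 0 is straight, and it stays straight until the cap is home; then it gives at about 10 N pushed at the middle of the handle, and stays where it is left. It never springs back. About 0.35 is wanted (0.17 to 0.53 accepted); its end stop is at 0.8.
- red_grip (a point): Middle of the red handle of a second, identical wrench on a second, identical vessel; same sizes and height. Which vessel stands on the left and which on the right varies. To be left alone.

How it is judged:
On the way, in this order (a step that is already met when the one before it is completed fails the run):
1. the blue wrench's cap is turned home while the wrench is still straight (value of joint blue_nut above 0.64 rad and value of joint blue_break below 0.12 rad), for 0.05 s.
2. the blue wrench's breakaway joint has given (value of joint blue_break above 0.17 rad), for 0.1 s.
At the end, for the whole second after the job is handed in: The blue wrench's cap is home (within 0.06 rad of its stop), the breakaway joint is bent by 0.17 to 0.53 rad (10 to 30 degrees) and at rest, and the red handle is within 15 mm of where it was (value of joint blue_nut above 0.64 rad and value of joint blue_break between 0.17 and 0.53 rad and velocity of joint blue_break between -0.05 and 0.05 rad/s and distance of red_grip from where it was at the start of the episode below 0.015 m); the robot touches nothing.
It fails at once if the blue wrench's breakaway joint is folded nearly to its end stop (over 0.68 rad, 39 degrees) (value of joint blue_break above 0.68 rad).
It fails at once if the red handle is moved by over 15 mm (distance of red_grip from where it was at the start of the episode above 0.015 m).
It also fails if it takes over 35 s, if anything falls off the work surface, if the arm or the gripper's body presses on something with over 40 N, if the wrist force passes 120 N, or if a joint passes its speed limit or range.

### The arm

A 6-joint arm with a two-finger parallel gripper is mounted at the origin on the work surface. World frame = base frame: x ahead of the robot, y to its left, z up, the work surface at z = 0. Lengths are in m, angles in rad, forces in N, time in s.
With the tool pointing down it reaches from about 0.375 to 0.975 m from the base axis. Payload 3.8 kg.
Tool frame: the origin (TCP) lies midway between the tips of the shut fingers; the grasp point (between the pads) lies 19 mm behind it; z points along the fingers, y is the direction in which the jaws open and shut (so a half turn about z gives the same grasp; the last joint's range is limited). The gripper opens to 85 mm and grips with 20 to 120 N. Pads are 22 mm wide; open, the fingers measure 114 mm over their backs; the gripper's body (76 mm by 85 mm) begins 54 mm behind the grasp point. The pads swing forward as they close: fully open they stand 13 mm farther back than shut.
Start: joints at [1.102, 0.264, 1.604, -0, 1.274, -0.037], TCP at [0.282, 0.613, 0.204] pointing down, gripper open.
Joint ranges: [-2.63, 2.63], [-0.94, 2.18], [0.31, 2.57], [-1.31, 4.45], [0, 2.66], [-2.55, 2.55]. Speed limits (rad/s): [2.57, 2.57, 3.14, 3.14, 3.14, 3.14].

### API

Orientations are given as a rotation vector (axis times angle).
In Python, from workcell import bot gives the robot as it stands. The module is installed in compiled form; this text tells all that it offers.
- The arm moves only by the tool play_rows, never from a script. Its argument "series" is a list of rows, each an object with "translation": the shift along the tool's x, y, z in m, a list of three; "spin": the turn about the tool's z in units of 5 degrees (1.0 is 5 degrees). In form: [{"translation": [dx, dy, dz], "spin": spin}, ...]. A call has 1 to 5 rows; each row shifts and turns the commanded pose from where the row before left it, along the tool's axes as they then stand; what a row does not reach is not made up. A row lasts 1/10 s, in which the tool goes at most 50 mm and 8.59 degrees, less where a joint would pass 70% of its speed; a pose out of reach is approached as far as the arm can. A call is refused whole if a number of a shift passes 0.05 or a number of a turn 1, either way. A call with a gripper value outside its range is refused whole. "jaw" is the gripper's target within -1 to 1 (fully open at 1, half-way at 0, shut at -1), set as the call begins (left out, the last holds). The fingers move at their own pace and stop on an object; "force" is the grip in N (left out, the last holds). Time passes only in rows, so rows that do not move let the fingers close. It gives the time, the measured TCP pose, the force and the opening at its end, in the units of the state.
- bot.read_state(): the state, without advancing time (a new reading comes with each control period).
- bot.read_camera(name): name is "side" or "top"; returns the picture (384x512x3 uint8, blue, green, red); there is no depth.
- bot.get_calibration(name): a dict with "fov_y" (degrees; the focal length in pixels is half the picture's height over the tangent of half this angle, whatever the lens; pixels are square), "cx", "cy" (the principal point, pixels), "R" (3x3) and "t" (3): a world point X has camera coordinates R X + t. Camera axes: x right, y down, z forward; pixel columns grow to the right and rows downward; lengths in m; the calibration is good to about 2 mm. A picture is of the moment at which its call begins. get_calibration takes no time and is no camera call.
- bot.finish_job(): hands the job in, once; it reports no verdict.
The state is a dict: "time": time; "q": joint angles; "joint_vel": joint speeds; "joint_torque": joint torques, N m; "tool_pos": TCP position; "tcp_rot": TCP orientation; "wrist_force": force on the tool from outside, world axes, zero at the start; "torque": the same for the moment, N m; "width": opening from 0.0 (shut) to 1.0 (fully open).
Only numpy, scipy, OpenCV 4.12 (cv2) and the standard library are available. Lean on these libraries where they do the work, as an engineer would, in place of code of your own. Each camera call takes 0.05 s, during which the arm holds its last target. There are 200 camera calls.

## Working session

There is one attempt and no reset: what is moved stays moved. The work goes in short steps, Python scripts to look and compute and a tool call to move; the robot and the scene stay as the last step left them, time stands still between calls to the robot, and variables do not carry over. Pictures are saved under pics/ and viewed, about 8 in all and at most 12, crops included, and the job is handed in when it is done.

Besides the shell and the picture viewer there is one more tool, called after "Call:" as name([rows], argument=value, ...), one row to a line, values as JSON. play_rows: Moves the arm, as the interface text tells. Its arguments: {"type":"object","properties":{"series":{"type":"array","items":{"type":"object","properties":{"translation":{"type":"array","items":{"type":"number"}},"spin":{"type":"number"}}}},"jaw":{"type":"number"},"force":{"type":"number"}},"required":["series"]}

```bash
mkdir -p pics
python3 - <<'E'
from workcell import bot
import cv2
for n in("top","side"):
    cv2.imwrite(f"pics/{n}0.png",bot.read_camera(n)); c=bot.get_calibration(n); print(n,c)
s=bot.read_state(); print(s)
E
```

```text
top {'fov_y': 54.76422297893295, 'cx': 256.1105266754492, 'cy': 195.7559081981554, 'R': array([[ 0.02873825, -0.99953691,  0.01000433],
       [-0.99738096, -0.02933795, -0.06610973],
       [ 0.06637262, -0.00807825, -0.9977622 ]]), 't': array([-0.1144989 ,  0.59504492,  0.90123078])}
side {'fov_y': 55.2980010543416, 'cx': 258.16231303574676, 'cy': 197.6760333681503, 'R': array([[-0.98940048, -0.14490778,  0.00940377],
       [-0.10186571,  0.64644936, -0.75612605],
       [ 0.10348949, -0.74906939, -0.65435844]]), 't': array([0.56626672, 0.17483253, 0.67639017])}
{'time': 0.1, 'q': array([ 1.10212335e+00,  2.64686237e-01,  1.60526442e+00,  2.60208060e-05,
        1.27368373e+00, -3.69107671e-02]), 'joint_vel': array([ 4.61693136e-05, -1.50530163e-03, -1.73182935e-03,  1.41870793e-03,
        1.49571086e-03, -1.91367949e-04]), 'joint_torque': array([-4.67990787e-05, -5.16708934e+01, -3.68588877e+01, -6.81925803e-05,
        6.26421926e-03, -2.06829054e-05]), 'tool_pos': array([0.28214153, 0.61240962, 0.20256632]), 'tcp_rot': array([-0.67285165, -3.06814372,  0.00309492]), 'wrist_force': array([ 0.20177863, -0.80822451, -0.48603545]), 'torque': array([ 0.02467662,  0.0015635 , -0.00178103]), 'width': 1.00056452372581}
```

View pics/top0.png

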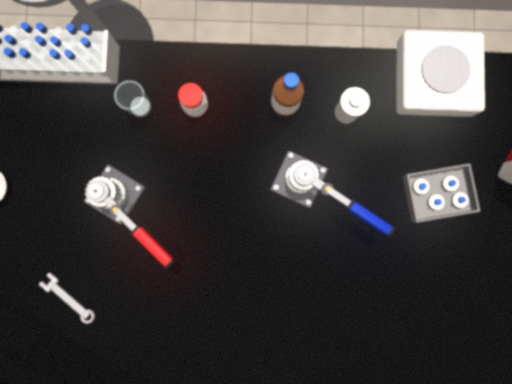

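View pics/side0.png

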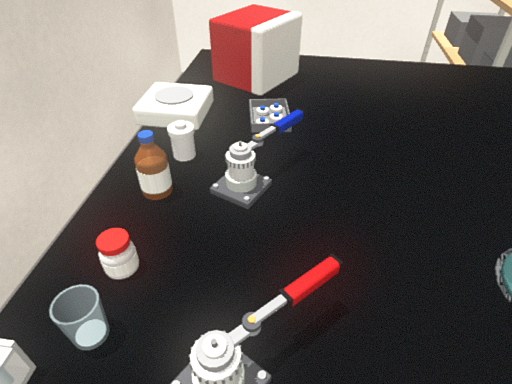

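The top view shows the blue wrench: vessel at about (303,175), handle at about (371,218). The red wrench is on the left at (100,190)–(152,246). The side view agrees. I'll enlarge the blue one in both views.

Run:
```python
import cv2,numpy as np
a=cv2.imread("pics/top0.png")[140:250,260:410]; b=cv2.imread("pics/side0.png")[90:210,200:320]
a=cv2.resize(a,None,fx=4,fy=4,interpolation=3);b=cv2.resize(b,None,fx=1.5,fy=1.5,interpolation=3)
h=np.zeros((440,780,3),np.uint8);h[:,:600]=a;h[:180,600:780]=b;cv2.imwrite("pics/c1.png",h)
for n in("top","side"):
    im=cv2.imread(f"pics/{n}0.png").astype(int)
    m=((im[...,0]>im[...,2]+60)&(im[...,0]>im[...,1]+50)).astype(np.uint8)
    k,l,s,c=cv2.connectedComponentsWithStats(m)
    for i in range(1,k):
        if s[i,4]>60:
            p=np.argwhere(l==i)[:,::-1].astype(np.float32);print(n,s[i],c[i],cv2.minAreaRect(p))
```

```text
top [284  72  15  16 194] [291.   79.5] ((291.0, 79.5), (15.0, 14.0), 90.0)
top [350 202  42  33 543] [370.58747698 217.80847145] ((370.63275146484375, 217.8043670654297), (46.33864212036133, 11.909738540649414), 34.159690856933594)
side [273 109  30  24 331] [289.09667674 119.87009063] ((289.016845703125, 119.9269790649414), (11.97797679901123, 30.421939849853516), 57.9946174621582)
side [137 130  16  13 136] [144.20588235 135.04411765] ((144.5, 136.0), (12.0, 15.0), 90.0)
```

View pics/c1.png

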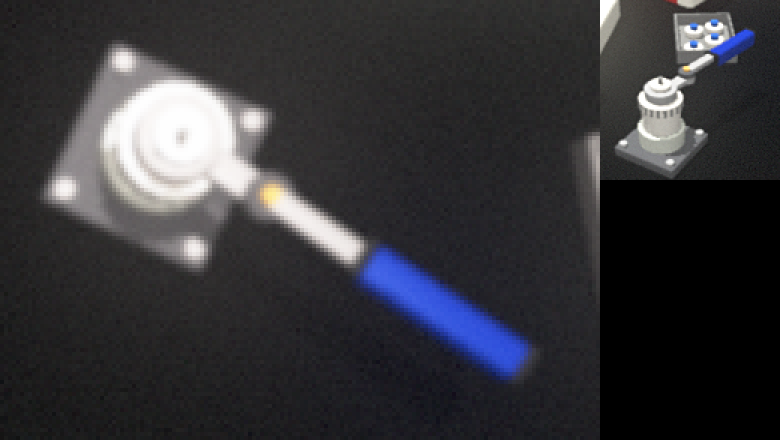

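The crop shows the stem at full-frame (305.5,173.7), the brass pin at (327.8,188.5) and the blue bar centred at (370.6,217.8). The base bolts are at (291,155), (323,170), (308.5,202) and (276,187).

```bash
cat > h.py <<'E'
from workcell import bot
import numpy as np
from scipy.spatial.transform import Rotation as Ro
def ray(n,u,v,z):
    c=bot.get_calibration(n);f=192/np.tan(np.radians(c["fov_y"]/2))
    d=c["R"].T@np.array([(u-c["cx"])/f,(v-c["cy"])/f,1]);o=-c["R"].T@c["t"]
    return o+d*(z-o[2])/d[2]
def proj(n,X):
    c=bot.get_calibration(n);f=192/np.tan(np.radians(c["fov_y"]/2));p=c["R"]@X+c["t"];return p[:2]/p[2]*f+[c["cx"],c["cy"]]
E
python3 - <<'E'
from h import *
A=ray("top",305.5,173.7,.135);P=ray("top",327.8,188.5,.12);G=ray("top",370.6,217.8,.122)
print(A,P,G,"AP",np.linalg.norm((P-A)[:2]),"AG",np.linalg.norm((G-A)[:2]),"ang",np.arctan2(*(G-A)[1::-1]),np.arctan2(*(P-A)[1::-1]))
B=[ray("top",*p,.02) for p in((291,155),(323,170),(308.5,202),(276,187))]
print("base c",np.mean(B,0),[np.arctan2(*(B[(i+1)%4]-B[i])[1::-1]) for i in range(4)])
print("side",ray("side",289,119.9,.115),ray("side",240.4,144.5,.135), proj("side",G),proj("side",A))
G2=ray("top",152.5,247,.122);print("red",G2,ray("top",97,189,.135))
E
```

```text
[ 0.64199317 -0.20281869  0.135     ] [ 0.61233606 -0.25521618  0.12      ] [ 0.55000933 -0.35053844  0.122     ] AP 0.06020831709849551 AG 0.17401767663247816 ang -2.1277339052829305 -2.085842327397214
base c [ 0.64464498 -0.20455555  0.02      ] [np.float64(-1.9833547198464532), np.float64(2.737091359080644), np.float64(1.1660397643407827), np.float64(-0.4111228504060138)]
side [ 0.54665248 -0.3523553   0.115     ] [ 0.64055936 -0.1905004   0.135     ] [287.78053962 117.64054873] [240.77303605 141.43278676]
red [0.47254645 0.12671853 0.122     ] [0.59502163 0.24917305 0.135     ]
```

Call:
play_rows([
  {"translation":[-0.033,-0.037,0],"spin":0},
  {"translation":[-0.033,-0.037,0],"spin":0},
  {"translation":[-0.033,-0.037,0],"spin":0},
  {"translation":[-0.033,-0.037,0],"spin":0},
  {"translation":[-0.033,-0.037,0],"spin":0},
], jaw=-1)

```text
time: 0.6
tool_pos: [0.3548, 0.3739, 0.2032]
tcp_rot: [-0.672, -3.069, 0.001]
wrist_force: [0.9, 0.6, -0.5]
width: 0.14
```

Call:
play_rows([
  {"translation":[-0.033,-0.037,0],"spin":0},
  {"translation":[-0.033,-0.037,0],"spin":0},
  {"translation":[-0.033,-0.037,0],"spin":0},
  {"translation":[-0.033,-0.037,0],"spin":0},
  {"translation":[-0.033,-0.037,0],"spin":0},
])

```text
time: 1.1
tool_pos: [0.4272, 0.1369, 0.2036]
tcp_rot: [0.672, 3.069, 0.0]
wrist_force: [0.4, 0.4, 0.1]
width: -0.001
```

Call:
play_rows([
  {"translation":[-0.033,-0.037,0],"spin":0},
  {"translation":[-0.033,-0.037,0],"spin":0},
  {"translation":[-0.033,-0.037,0],"spin":0},
  {"translation":[-0.033,-0.037,0],"spin":0},
  {"translation":[-0.033,-0.037,0],"spin":0},
])

```text
time: 1.6
tool_pos: [0.4996, -0.1002, 0.2035]
tcp_rot: [-0.674, -3.068, -0.0]
wrist_force: [1.4, 0.2, 0.5]
width: -0.0
```

Call:
play_rows([
  {"translation":[-0.033,-0.037,0],"spin":0},
  {"translation":[-0.033,-0.037,0],"spin":0},
  {"translation":[-0.033,-0.037,0],"spin":0},
  {"translation":[-0.033,-0.037,0],"spin":0},
  {"translation":[-0.033,-0.037,0],"spin":0},
])

```text
time: 2.1
tool_pos: [0.5722, -0.3371, 0.2031]
tcp_rot: [-0.673, -3.068, -0.001]
wrist_force: [0.7, 0.5, 0.3]
width: -0.003
```

Call:
play_rows([
  {"translation":[-0.036,-0.0285,0],"spin":0},
  {"translation":[0,0,0],"spin":0.75},
  {"translation":[0,0,0.04],"spin":0.75},
  {"translation":[0,0,0.04],"spin":0},
  {"translation":[0,0,0.028],"spin":0},
])

```text
time: 2.6
tool_pos: [0.5913, -0.3754, 0.092]
tcp_rot: [-0.872, -3.014, -0.002]
wrist_force: [-0.5, 0.3, -0.1]
width: -0.0
```

Run:
```python
from h import *
import cv2
s=bot.read_state();print(s["tool_pos"],s["tcp_rot"],s["wrist_force"],s["q"])
a=bot.read_camera("top")[130:270,250:430];b=bot.read_camera("side")[60:220,190:370]
h=np.zeros((420,800,3),np.uint8);h[:,:]=0
a=cv2.resize(a,(468,364),interpolation=3);b=cv2.resize(b,(332,295),interpolation=3)
h[:364,:468]=a;h[:295,468:]=b;cv2.imwrite("pics/c2.png",h)
```

```text
[ 0.59127873 -0.37536176  0.09198715] [-8.71850972e-01 -3.01397181e+00 -2.15698536e-03] [-0.53836268  0.32958112 -0.13375537] [-6.01214776e-01  3.95148178e-01  1.64463471e+00  3.55510957e-05
  1.10608955e+00 -1.60885966e+00]
```

View pics/c2.png

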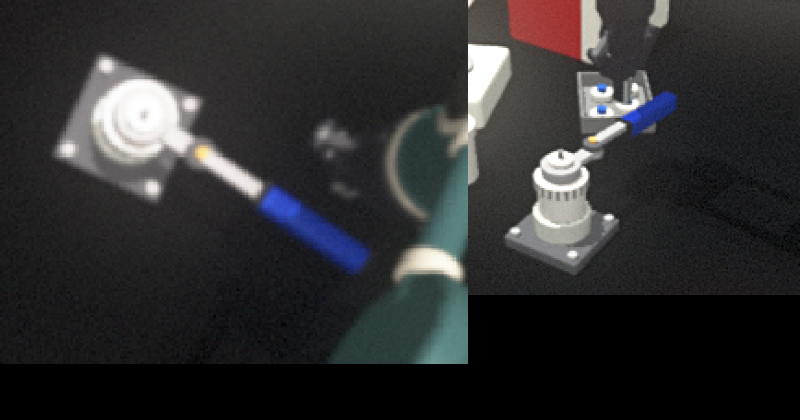

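The fingers are just beyond the handle on its far side, with TCP about 47 mm behind the bar's centreline. I'll advance to contact, then follow the arc.

Call:
play_rows([
  {"translation":[0.008,0,0],"spin":0},
  {"translation":[0.008,0,0],"spin":0},
  {"translation":[0.006,0,0],"spin":0},
  {"translation":[0.003,0,0],"spin":0},
])

```text
time: 3.1
tool_pos: [0.5722, -0.363, 0.0981]
tcp_rot: [0.871, 3.015, -0.002]
wrist_force: [-0.4, -0.2, -0.2]
width: -0.001
```

Call:
play_rows([
  {"translation":[0.0076,-0.001,0],"spin":0.5},
  {"translation":[0.0076,-0.001,0],"spin":0.5},
  {"translation":[0.0076,-0.001,0],"spin":0.5},
  {"translation":[0.0076,-0.001,0],"spin":0.5},
])

```text
time: 3.5
tool_pos: [0.5451, -0.3484, 0.0972]
tcp_rot: [1.134, 2.928, -0.001]
wrist_force: [-0.2, 0.4, 0.7]
width: -0.003
```

```bash
cat > chk.py <<'E'
from h import *
import cv2,sys
s=bot.read_state();r=Ro.from_rotvec(s["tcp_rot"]).as_matrix()
yx=np.arctan2(r[1,0],r[0,0]);d=s["tool_pos"][:2]-[.643,-.2035]
print(s["tool_pos"],"x yaw",np.degrees(yx),"F tool",r.T@s["wrist_force"],"tool ang",np.degrees(np.arctan2(d[1],d[0])),np.linalg.norm(d))
im=bot.read_camera("top");cv2.imwrite("pics/t_%s.png"%sys.argv[1],im)
a=im.astype(int)[140:330,260:460];m=((a[...,0]>a[...,2]+50)&(a[...,0]>a[...,1]+45)).astype(np.uint8)
k,l,st,c=cv2.connectedComponentsWithStats(m);i=1+np.argmax(st[1:,4])
p=np.argwhere(l==i)[:,::-1].astype(np.float32);R=cv2.minAreaRect(p);print(R)
v=cv2.fitLine(p,2,0,.01,.01).ravel();q=v[2:]+[260,140]
X=ray("top",*(q+20*v[:2]),.122);Y=ray("top",*(q-20*v[:2]),.122);e=(X-Y)[:2];e*=np.sign(e@(X[:2]-[.643,-.2035]))
print("handle c",((X+Y)/2)[:2],"dir deg",np.degrees(np.arctan2(e[1],e[0])))
E
python3 chk.py 1
```

```text
[ 0.54507151 -0.34841967  0.09716323] x yaw 137.65554715730119 F tool [ 0.45289233  0.16207884 -0.67717428] tool ang -124.04859736629933 0.17490483089407624
((98.00000762939453, 71.00000762939453), (18.384775161743164, 9.899494171142578), 45.0)
handle c [ 0.56679347 -0.31940765] dir deg -143.58969049944866
```

Run:
```python
from h import *
import cv2
a=cv2.imread("pics/t_1.png")[140:300,270:440];b=bot.read_camera("side")[60:220,220:360]
h=np.zeros((500,800,3),np.uint8)
a=cv2.resize(a,(425,400),interpolation=3);b=cv2.resize(b,(375,429),interpolation=3)
h[:400,:425]=a;h[:429,425:]=b;cv2.imwrite("pics/c3.png",h)
```

```text
(no output)
```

View pics/c3.png

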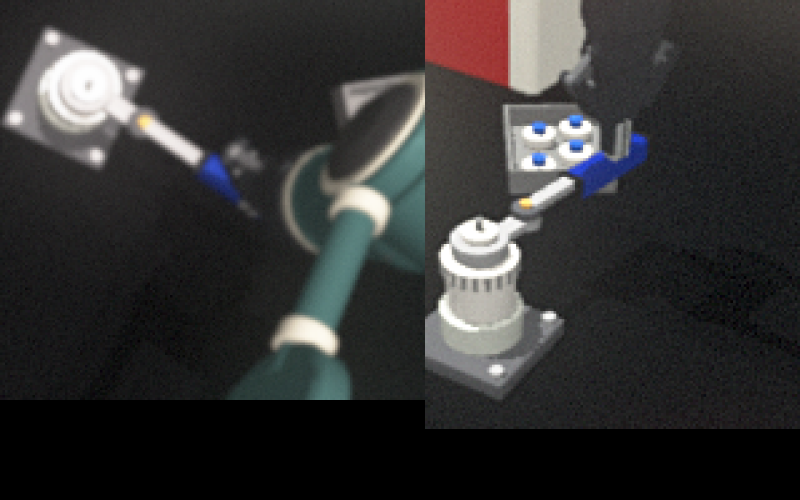

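Run:
```python
from h import *
import cv2
f=lambda n,t,l:cv2.resize(cv2.imread(n)[t:t+75,l:l+80],(400,375),interpolation=2)
a=np.hstack([f("pics/top0.png",160,295),f("pics/t_1.png",160,295)])
cv2.imwrite("pics/c4.png",a); print(bot.read_state()["joint_torque"][[0,5]])
```

```text
[-0.02640375  0.29880649]
```

View pics/c4.png

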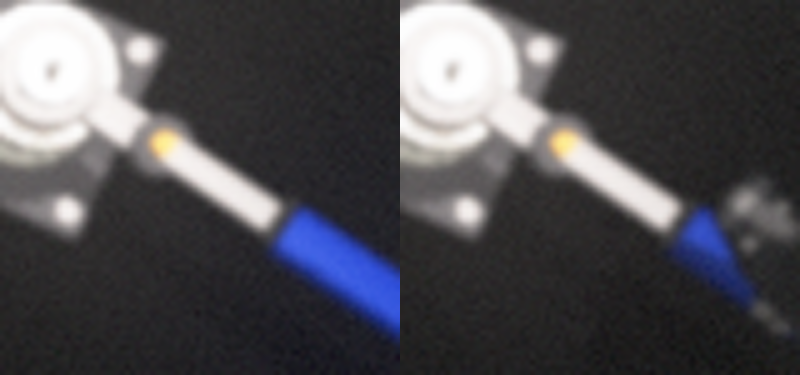

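Run:
```python
from h import *
import cv2
s=bot.read_state();print({k:np.round(s[k],3) for k in s})
r=Ro.from_rotvec(s["tcp_rot"]).as_matrix()
for t in(s["tool_pos"],np.array([.5913,-.3754,.092])):
  for z in (0,.05,.1,.15): 
    X=t+[0,0,z]; print(z,proj("top",X).round(1),proj("side",X).round(1))
im=bot.read_camera("side");cv2.imwrite("pics/s_2.png",im)
f=lambda a:cv2.resize(a[70:160,235:325],(400,400),interpolation=2)
g=lambda a:np.clip(a.astype(float)*1.8,0,255).astype(np.uint8)
cv2.imwrite("pics/c5.png",np.hstack([g(f(cv2.imread("pics/side0.png"))),g(f(im))]))
```

```text
{'time': np.float64(3.6), 'q': array([-0.607,  0.293,  1.773, -0.   ,  1.075, -1.441]), 'joint_vel': array([ 0.001,  0.014, -0.021,  0.002, -0.011, -0.038]), 'joint_torque': array([-2.6000e-02, -5.0516e+01, -3.3668e+01, -7.0000e-03,  4.9000e-02,
        2.9900e-01]), 'tool_pos': array([ 0.545, -0.348,  0.097]), 'tcp_rot': array([ 1.132,  2.93 , -0.   ]), 'wrist_force': array([ 0.26 , -1.288, -0.051]), 'torque': array([ 0.002, -0.038,  0.052]), 'width': np.float64(-0.002)}
0 [366.  220.2] [289.2 127.2]
0.05 [373.1 220.2] [290.5 109.2]
0.1 [381.2 220.2] [292.   89.8]
0.15 [390.4 220.2] [293.5  68.9]
0 [377.4 200.2] [272.1 122.1]
0.05 [385.2 199. ] [272.8 104.5]
0.1 [394.  197.5] [273.5  85.5]
0.15 [404.  195.9] [274.3  65.2]
```

View pics/c5.png

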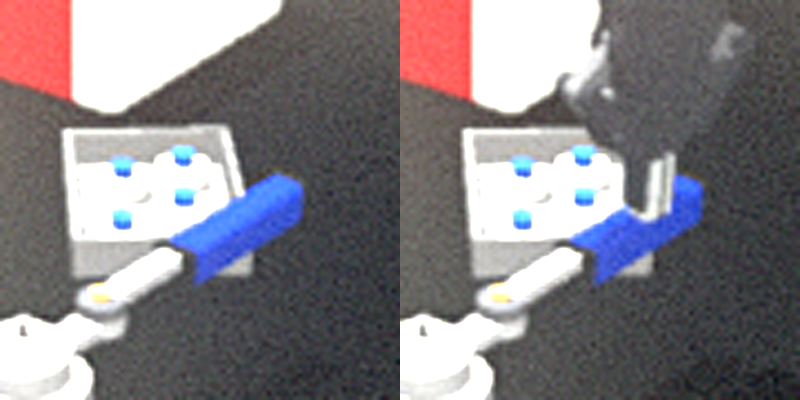

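The handle hasn't moved: the pin, arm and bar are at the same pixels as before. In the side view the fingertips end on the bar's top face at about (290,119). The projection of the reported TCP is (289,127), so the tips seem to be about 20–25 mm higher than reported and have passed over the bar. I'll back off, go 30 mm lower and check the tip heights there.

Call:
play_rows([
  {"translation":[-0.015,0.001,0],"spin":-1},
  {"translation":[-0.015,0.001,0],"spin":-1},
  {"translation":[-0.03,0,0],"spin":0},
  {"translation":[0,0,0.015],"spin":0},
  {"translation":[0,0,0.015],"spin":0},
])

```text
time: 4.15
tool_pos: [0.5956, -0.3825, 0.0658]
tcp_rot: [0.871, 3.017, -0.001]
wrist_force: [1.1, 0.3, 0.0]
width: 0.0
```

Run:
```python
from h import *
import cv2
s=bot.read_state();print({k:np.round(s[k],3) for k in s})
for z in (0,.02,.04,.1):
    X=s["tool_pos"]+[0,0,z]; print(z,proj("top",X).round(1),proj("side",X).round(1))
im=bot.read_camera("side");t=bot.read_camera("top")
f=lambda a:cv2.resize(a,(400,400),interpolation=2)
g=lambda a:np.clip(a.astype(float)*1.8,0,255).astype(np.uint8)
cv2.imwrite("pics/c6.png",np.hstack([g(f(t[160:250,320:410])),g(f(im[70:160,235:325]))]))
```

```text
{'time': np.float64(4.15), 'q': array([-0.606,  0.428,  1.65 , -0.   ,  1.061, -1.615]), 'joint_vel': array([-0.   ,  0.141,  0.16 ,  0.   , -0.238,  0.003]), 'joint_torque': array([-1.8000e-02, -5.8785e+01, -3.5425e+01,  1.0000e-03,  1.0400e-01,
       -6.0000e-03]), 'tool_pos': array([ 0.596, -0.383,  0.066]), 'tcp_rot': array([ 8.710e-01,  3.017e+00, -1.000e-03]), 'wrist_force': array([1.121, 0.279, 0.016]), 'torque': array([ 0.003,  0.057, -0.043]), 'width': np.float64(0.0)}
0 [376.7 199.1] [270.5 129.4]
0.02 [379.6 198.6] [270.7 122.7]
0.04 [382.6 198.1] [271.  115.9]
0.1 [392.6 196.4] [271.8  94.2]
```

View pics/c6.png

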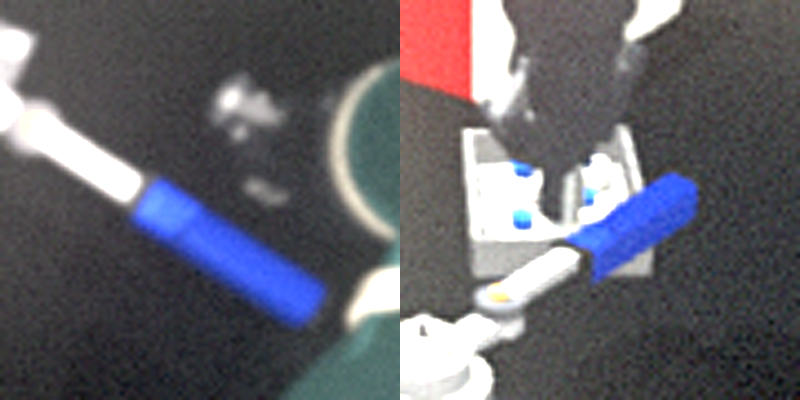

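The side view puts the fingertips at about (271,121), where 129 was projected, so the real tips are about 24 mm higher than reported. They are now at about z = 0.090, just under the bar's bottom (0.098). I'll lower a little more and advance.

Call:
play_rows([
  {"translation":[0.0,0.003,0.008],"spin":0},
  {"translation":[0.01,0,0],"spin":0},
  {"translation":[0.01,0,0],"spin":0},
  {"translation":[0.007,0,0],"spin":0},
  {"translation":[0.003,0,0],"spin":0},
])

```text
time: 4.75
tool_pos: [0.5703, -0.3631, 0.0585]
tcp_rot: [0.872, 3.017, -0.001]
wrist_force: [2.3, -0.7, -0.3]
width: -0.001
```

Call:
play_rows([
  {"translation":[0.0076,-0.001,0],"spin":0.5},
  {"translation":[0.0076,-0.001,0],"spin":0.5},
  {"translation":[0.0076,-0.001,0],"spin":0.5},
  {"translation":[0.0,0.0,0],"spin":0},
])

```text
time: 5.15
tool_pos: [0.55, -0.3525, 0.0585]
tcp_rot: [1.068, 2.954, -0.0]
wrist_force: [-0.4, -1.2, -0.1]
width: -0.001
```

```bash
python3 chk.py 2
python3 - <<'E'
from h import *
import cv2
im=bot.read_camera("side");t=cv2.imread("pics/t_2.png")
f=lambda a:cv2.resize(a,(400,400),interpolation=2)
g=lambda a:np.clip(a.astype(float)*1.8,0,255).astype(np.uint8)
cv2.imwrite("pics/c7.png",np.hstack([g(f(t[160:250,295:385])),g(f(im[70:160,235:325]))]))
E
```

```text
[ 0.54995929 -0.35252254  0.05845617] x yaw 140.25125537325573 F tool [-0.45858635 -1.12814902  0.14884181] tool ang -121.97817468620137 0.17568235763299747
((103.65861511230469, 86.69654846191406), (46.090240478515625, 10.62982177734375), 41.6335334777832)
handle c [ 0.53146666 -0.33290226] dir deg -131.244886666495
```

View pics/c7.png

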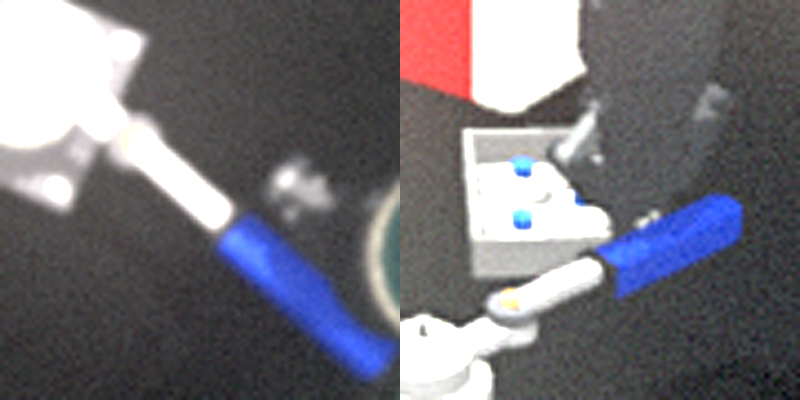

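The push works now: the bar is clear in view and has turned from -121.9° to -131.2°, with the fingers behind it. Home should be at about -153.5°, so I'll continue about 20°.

Call:
play_rows([
  {"translation":[0.0076,-0.001,0],"spin":0.5},
  {"translation":[0.0076,-0.001,0],"spin":0.5},
  {"translation":[0.0076,-0.001,0],"spin":0.5},
  {"translation":[0.0076,-0.001,0],"spin":0.5},
])

```text
time: 5.65
tool_pos: [0.5266, -0.3354, 0.0584]
tcp_rot: [1.322, 2.847, -0.0]
wrist_force: [0.7, -0.3, 0.3]
width: 0.003
```

Call:
play_rows([
  {"translation":[0.0076,-0.001,0],"spin":0.5},
  {"translation":[0.0076,-0.001,0],"spin":0.5},
  {"translation":[0.0076,-0.001,0],"spin":0.5},
  {"translation":[0.0,0.0,0],"spin":0},
])

```text
time: 6.05
tool_pos: [0.5092, -0.3184, 0.058]
tcp_rot: [1.504, 2.758, -0.0]
wrist_force: [-0.1, 0.4, 0.8]
width: -0.001
```

```bash
python3 chk.py 3
```

```text
[ 0.50924834 -0.31843253  0.05800486] x yaw 122.80710085289842 F tool [ 0.39478587  0.18640079 -0.83900568] tool ang -139.3275978573488 0.17634906874720144
((85.58191680908203, 101.44850158691406), (46.3231086730957, 10.619240760803223), 57.84770584106445)
handle c [ 0.49775684 -0.29404241] dir deg -147.84004187059952
```

Call:
play_rows([
  {"translation":[0.0046,-0.0006,0],"spin":0.3},
  {"translation":[0.0046,-0.0006,0],"spin":0.3},
  {"translation":[0.0046,-0.0006,0],"spin":0.3},
  {"translation":[0.003,-0.0004,0],"spin":0.2},
  {"translation":[0.0,0.0,0],"spin":0},
])

```text
time: 6.6
tool_pos: [0.4984, -0.3048, 0.0577]
tcp_rot: [-1.635, -2.682, -0.0]
wrist_force: [0.7, 0.2, -0.3]
width: -0.005
```

```bash
python3 chk.py 4
```

```text
[ 0.49836911 -0.30477251  0.0577148 ] x yaw 117.24485231668613 F tool [-0.16233102  0.71608566  0.33922542] tool ang -144.9997689320966 0.17656220895754654
((78.90000915527344, 104.80001068115234), (46.06299591064453, 10.733125686645508), 63.43495178222656)
handle c [ 0.49031409 -0.27919418] dir deg -153.17630608376086
```

Call:
play_rows([
  {"translation":[0.005,-0.001,0],"spin":0.5},
  {"translation":[0.005,-0.001,0],"spin":0.5},
  {"translation":[0.005,-0.001,0],"spin":0.5},
  {"translation":[0.005,-0.001,0],"spin":0.5},
  {"translation":[0,0,0],"spin":0},
])

```text
time: 7.15
tool_pos: [0.4883, -0.2903, 0.0579]
tcp_rot: [1.861, 2.526, -0.002]
wrist_force: [3.8, -5.7, -3.0]
width: 0.003
```

```bash
python3 chk.py 5
```

```text
[ 0.48828055 -0.29033649  0.05792351] x yaw 107.23576547137453 F tool [-6.53195453  1.93720955  3.07404613] tool ang -150.69662395791883 0.17742233052103012
((71.766357421875, 107.73794555664062), (46.198577880859375, 10.82337474822998), 72.0308609008789)
handle c [ 0.48384482 -0.26387454] dir deg -162.14628728745234
```

Call:
play_rows([
  {"translation":[0.005,-0.001,0],"spin":0.5},
  {"translation":[0.005,-0.001,0],"spin":0.5},
  {"translation":[0.005,-0.001,0],"spin":0.5},
  {"translation":[0.005,-0.001,0],"spin":0.5},
  {"translation":[0,0,0],"spin":0},
])

```text
time: 7.7
tool_pos: [0.4796, -0.2719, 0.0579]
tcp_rot: [2.074, 2.354, -0.002]
wrist_force: [2.2, -6.5, -4.4]
width: 0.001
```

```bash
python3 chk.py 6
```

```text
[ 0.47957751 -0.2719104   0.05792876] x yaw 97.24828757716111 F tool [-6.70330865  1.40275884  4.40339611] tool ang -157.28529227767888 0.1771634607980005
((63.209991455078125, 109.47000885009766), (46.24478530883789, 11.313709259033203), 81.8698959350586)
handle c [ 0.48013715 -0.24502947] dir deg -172.2038001260504
```

The bend is about 19°. Now I'll back away and go up.

Call:
play_rows([
  {"translation":[-0.01,0,0],"spin":0},
  {"translation":[-0.03,0,0],"spin":0},
  {"translation":[-0.05,0,0],"spin":0},
  {"translation":[-0.03,0,-0.03],"spin":0},
  {"translation":[0,0,-0.05],"spin":0},
])

```text
time: 8.25
tool_pos: [0.4909, -0.391, 0.1338]
tcp_rot: [-2.074, -2.348, 0.002]
wrist_force: [0.8, -0.2, -0.5]
width: 0.0
```

Call:
play_rows([
  {"translation":[-0.04,0,-0.02],"spin":0},
  {"translation":[-0.04,0,-0.02],"spin":0},
  {"translation":[0,0,0],"spin":0},
  {"translation":[0,0,0],"spin":0},
])

```text
time: 8.65
tool_pos: [0.5035, -0.4695, 0.1778]
tcp_rot: [-2.078, -2.356, -0.001]
wrist_force: [-0.2, 0.4, -0.7]
width: 0.006
```

```bash
python3 chk.py 7
python3 - <<'E'
import cv2
cv2.imwrite("pics/c8.png",cv2.resize(cv2.imread("pics/t_7.png")[140:290,60:420],(792,330),interpolation=2))
E
```

```text
[ 0.50353059 -0.4694677   0.17777147] x yaw 97.17123766980414 F tool [ 0.41637776 -0.16265923  0.74196704] tool ang -117.6718326619299 0.30031739179944456
((63.400001525878906, 109.79999542236328), (47.2347297668457, 12.727922439575195), 81.8698959350586)
handle c [ 0.4770433  -0.24741962] dir deg -170.78978625925197
```

View pics/c8.png

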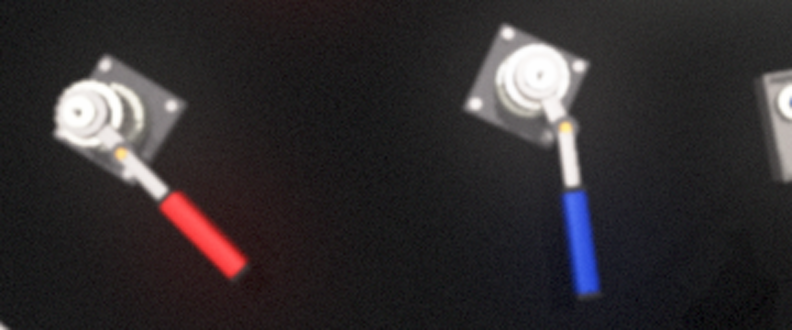

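The bar is clear of the gripper: pin at (317,198), handle bent by about 18°, red wrench unmoved. Handing in.

Run:
```python
from h import *
A=ray("top",305,174.1,.135);P=ray("top",317.3,198.2,.12);print(np.degrees(np.arctan2(*(P-A)[1::-1])),ray("top",152.5,247,.122))
import cv2
for n in("top0","t_7"):
    im=cv2.imread(f"pics/{n}.png").astype(int)[215:280,120:190];p=np.argwhere((im[...,2]>im[...,0]+60)&(im[...,2]>im[...,1]+60));print(n,p.mean(0))
print(bot.finish_job())
```

```text
-149.14913746245898 [0.47254645 0.12671853 0.122     ]
top0 [31.03961965 32.10618067]
t_7 [31.05079365 32.1015873 ]
the job is handed in; nothing more can be done
None
```

The blue vessel's cap is turned home and its wrench has given at the breakaway joint, bent about 18°. I pushed the handle clockwise with the shut fingers, backed away, went up and handed the job in at about 8.7 s. The job reports no verdict, so this rests on my own checks.

**Final checks**
- **Bend:** the handle's direction in the last picture was -171°, against an expected home direction of -153.5°. That gives 17–19°, inside the 10–30° band.
- **Cap home:** the push force rose to about 7 N only after the handle reached about -153°, and the joint then bent, which is how it should behave once the cap is home.
- **Red wrench:** its handle moved less than 0.1 pixel between the first and last pictures.
- **Gripper:** it was clear of everything, with wrist force under 1 N (noise level).

**What disagreed**
- **Fingertip height:** the fingertips appeared about 24 mm higher than the reported tool position. The first pass went over the handle without moving it, so I repeated it lower.
- **Cap angle:** a direct pin-to-stem reading gave -149° for the cap direction. The same reading came out about 2° short at the start, so this suggests about -151.5°. That is within the 3.4° allowed, but less precise than the evidence from the bend.

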